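Index the rotary table to the next hole

ROBOT

A 6-joint arm with a two-finger parallel gripper is mounted at the origin on a cart in front of the work surface, level with it; the furniture and walls round the work are solid. World frame = base frame: x ahead of the robot, y to its left, z up, the work surface at z = 0. Lengths are in m, angles in rad, forces in N, time in s.
With the tool pointing down it reaches from about 0.375 to 0.9 m from the base axis. Payload 3.1 kg.
Tool frame: the origin (TCP) lies at the very end of the fingers, on their centre line; the grasp point (between the pads) lies 19 mm behind it; z points along the fingers, y is the direction in which the jaws open and shut (so a half turn about z gives the same grasp; the last joint's range is limited). The gripper opens to 87 mm and grips with 3 to 60 N. Pads are 19 mm wide; open, the fingers measure 117 mm over their backs; the gripper's body (75 mm by 190 mm) begins 51 mm behind the grasp point.
Start: joints at [1.006, 0.527, 1.433, -0, 1.181, -0.178], TCP at [0.235, 0.579, 0.223] pointing down, gripper open.
Joint ranges: [-3.08, 3.08], [-0.75, 2.2], [0.22, 2.44], [-1.43, 4.57], [0, 2.65], [-2.85, 2.85]. Speed limits (rad/s): [2.79, 2.79, 3.14, 3.14, 3.14, 3.14].

INTERFACE

Orientations are given as a unit quaternion [x, y, z, w].
In Python, from rig import robot, optics gives the robot as it stands.
- The arm moves only by the shell command python3 -m inch 'ROWS' [FORCE]. ROWS is JSON, a list of rows, each an object of numbers: "ax", "ay", "az": the turn, a rotation vector about the tool's x, y, z in rad; "dx", "dy", "dz": the shift along the tool's x, y, z in mm; "gripper": the opening in per cent of the stroke, from 0 (shut) to 100 (fully open). In form: [{"ax": .., "ay": .., "az": .., "dx": .., "dy": .., "dz": .., "gripper": ..}, ...]. A call has 1 to 8 rows; each row shifts and turns the commanded pose from where the row before left it, along the tool's axes as they then stand; what a row does not reach is not made up. A row lasts 1/10 s, in which the tool goes at most 50 mm and 8.59 degrees, less where a joint would pass 70% of its speed; a pose out of reach is approached as far as the arm can. A call with a gripper value outside its range is refused whole. The fingers move at their own pace and stop on an object; FORCE is the grip in N (left out, the last holds). Time passes only in rows, so rows that do not move let the fingers close. It gives the time, the measured TCP pose, the force and the opening at its end, in the units of the state.
- robot.get_obs(): the state, without advancing time (a new reading comes with each control period).
- optics.camera(name): name is "side" or "top" or "wrist"; returns a dict with "img" (420x560x3 uint8, red, green, blue), "depth" (420x560 float32, m along the optical axis (not along the pixel's ray), 0 where there is no reading), "camera_matrix" (3x3 intrinsics, pixels), "position" and "attitude" of the camera in the world. Camera axes: x right, y up, looking along -z (the intrinsics and any distortion apply to the point x, -y, -z); pixel columns grow to the right and rows downward; lengths in m; the calibration is good to about 2 mm. A picture is of the moment at which its call begins.
- robot.hand_in(): hands the job in, once; it reports no verdict.
The state is a dict: "time": time; "q": joint angles; "joint_velocities": joint speeds; "joint_torque": joint torques, N m; "position": TCP position; "tool_rot": TCP orientation; "ft_force": force on the tool from outside, world axes, zero at the start; "moment": the same for the moment, N m; "grip_width": finger opening in m.
Only numpy, scipy, OpenCV 4.12 (cv2) and the standard library are available. Lean on these libraries where they do the work, as an engineer would, in place of code of your own. Each camera call takes 0.05 s, during which the arm holds its last target.

TASK

The mould on the small rotary table is ready for its next cut: press the yellow spring plunger in until its pin is out of the hole, turn the table by one hole toward the side of the red marker, and let the plunger spring fully back out so that its pin sits in the hole at the red marker. Do not turn it toward the blue marker or run past the next hole. Work with the fingertips only, leave the mould sitting in its jaws, do not disturb the jar, tape and matchbox nearby, and end clear of everything.

Things in the scene. Friction and masses are not known exactly. Their poses are not given: they have to be found in the camera images.
- index_base: fixed base of the rotary table, bolted down: blue round foot (150 mm diameter) carrying a fixed steel index plate, 216 mm diameter, its top 38 mm above the work surface, with 12 holes 30 degrees apart on a circle of 92 mm radius. Origin on the turning axis at the level of the work surface; z up
- table_axis (a point): point on the vertical turning axis at the top of the turning steel table (116 mm diameter, top 52 mm above the work surface), which carries three low jaws (up to 68 mm above the work surface) and a grey index arm that reaches out over the plate
- pointer (a point): point on the centre line of the index arm's top, 75 mm from the axis, turning with the table; when the table is at a marker's hole this point is vertically above that marker
- plunger_top (a point): centre of the top of the yellow round plunger cap (28 mm diameter, 12 mm thick), 125 mm from the axis at the end of the index arm, 84 mm above the work surface when out. The arm's head under it is 84 mm wide across the arm, its top 54 mm above the work surface. Moves with plunger and table
- peg_a (a point): centre of the black ball top (15 mm) of the push peg on the right side of the cap (looking outward from the axis along the arm), 34 mm square to the arm from the cap's centre; the peg is an upright 12 mm steel post fixed on the arm's head, its top 108 mm above the work surface. A fingertip standing on the cap can push sideways against it to turn the table
- peg_b (a point): centre of the black ball top (15 mm) of the push peg on the left side of the cap (looking outward from the axis along the arm), 34 mm square to the arm from the cap's centre; the peg is an upright 12 mm steel post fixed on the arm's head, its top 108 mm above the work surface. A fingertip standing on the cap can push sideways against it to turn the table
- table (a joint): angle of the table, rad, 0 at the start; grows anticlockwise seen from above. Holes are at every 0.524 rad. Pin in a hole: the table is locked, with about 0.03 rad of play. Pin out: it turns with about 0.12 N m of friction and stays where it is left
- plunger (a joint): how far the plunger is pressed down, m: 0 fully out (pin in a hole), 0.013 fully in. A spring pushes it out, about 2 N at 0 and 6 N fully in. The pin is clear of the hole beyond 0.010. Let go between two holes it rides at about 0.010 against the underside of the plate, so that the table can still be turned, and it springs to 0 by itself when it comes to a hole
- red_marker: flat red disc, 20 mm diameter, 3 mm thick, lying fixed on the index plate 75 mm from the axis, radially just inside the hole to turn to: 30 degrees from the starting hole, on one side or the other. Origin at the centre of its underside
- blue_marker: the same disc in blue, at the neighbouring hole on the other side (the wrong one). Origin at the centre of its underside
- mould_center (a point): centre of the loose ochre mould (round cup, 64 mm diameter, 56 mm high) standing on the turning table between the jaws, on the axis; its top is 108 mm above the work surface. It is the work piece, not to be lifted or pushed out
- frit_jar_center (a point): centre of the loose glass jar of blue grains with a yellow lid, 64 mm diameter, 92 mm high: bystander
- tape_roll_center (a point): centre of the loose roll of blue tape, 67 mm diameter, 19 mm high: bystander
- matchbox_center (a point): centre of the loose matchbox, 36 x 53 x 15 mm: bystander
Mind the look-alikes: they are no part of the job. Leave any purple or turquoise look-alike of the part that bears mould_center alone.

How it is judged:
By the outcome, as a careful person would: the job done as asked, in the order asked, and still so for the second after the job is handed in, with the robot touching nothing.
It also fails if it takes over 40 s, if anything falls off the work surface, if the arm or the gripper's body presses on something with over 40 N, if the wrist force passes 120 N, or if a joint passes its speed limit or range.

## Working session

There is one attempt and no reset: what is moved stays moved. The work goes in short steps, Python scripts to look and compute and a shell command to move; the robot and the scene stay as the last step left them, time stands still between calls to the robot, and variables do not carry over. Pictures are saved under pics/ and viewed, and the job is handed in when it is done.

```bash
ls; mkdir -p pics; python3 - <<'E'
from rig import robot, optics
import cv2,numpy as np
o=robot.get_obs();print({k:np.round(v,4).tolist() for k,v in o.items()})
for n in("top","side"):
    c=optics.camera(n);cv2.imwrite(f"pics/{n}0.png",c["img"][:,:,::-1]);np.savez(f"{n}0.npz",**c)
    print(n,c["camera_matrix"],c["position"],c["attitude"],c.keys())
E
```

```text
pics
{'time': 0.0, 'q': [1.0065, 0.5285, 1.4339, -0.0, 1.1814, -0.1785], 'joint_velocities': [0.0, 0.001, 0.0024, 0.0009, -0.0003, 0.0001], 'joint_torque': [-0.001, -44.0038, -17.659, 0.0631, 0.0584, -0.0002], 'position': [0.2348, 0.5784, 0.2216], 'tool_rot': [0.1917, 0.9815, -0.001, -0.0004], 'ft_force': [0.0399, 0.5962, 0.9652], 'moment': [-0.0248, 0.0058, -0.0344], 'grip_width': 0.0873}
top [[422.42272796   0.         282.29455055]
 [  0.         422.42272796 211.48367399]
 [  0.           0.           1.        ]] [0.44008072 0.17195352 1.05954976] [-0.01658271  0.0249617   0.71303252 -0.70049023] dict_keys(['img', 'depth', 'camera_matrix', 'position', 'attitude'])
side [[477.9916601    0.         281.8421344 ]
 [  0.         477.9916601  214.00966418]
 [  0.           0.           1.        ]] [-0.03782732 -0.24177801  1.25530517] [ 0.23616733 -0.11514406 -0.42638295  0.86554285] dict_keys(['img', 'depth', 'camera_matrix', 'position', 'attitude'])
```

View pics/top0.png

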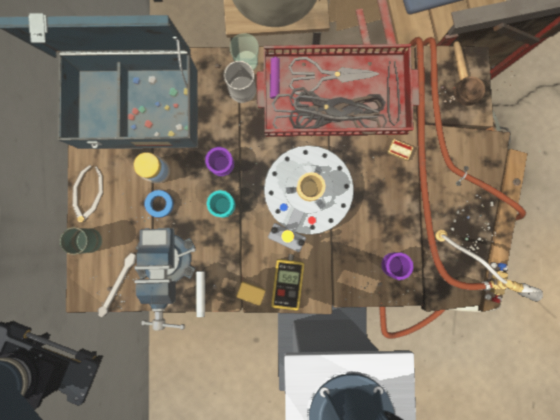

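View pics/side0.png

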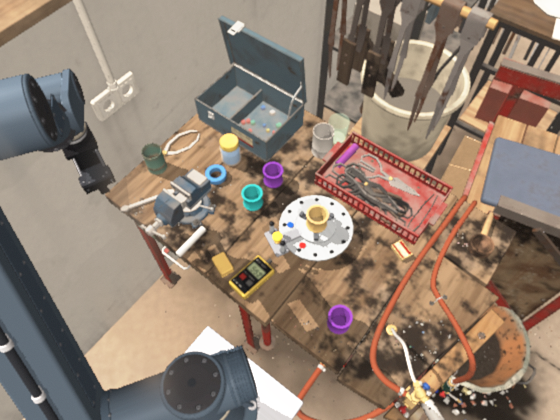

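The top view shows the yellow cap at about (288,237), the mould at (311,186), red marker at (312,220) and blue at (284,208). Next I'll measure them in both views.

```bash
cat > h.py <<'E'
import numpy as np,cv2
from scipy.spatial.transform import Rotation as R
def ray(c,u,v):
    K=c["camera_matrix"];d=np.array([(u-K[0,2])/K[0,0],-(v-K[1,2])/K[1,1],-1.])
    return np.array(c["position"]),R.from_quat(c["attitude"]).apply(d)
def onz(c,u,v,z):
    p,d=ray(c,u,v);return p+d*(z-p[2])/d[2]
def proj(c,P):
    q=R.from_quat(c["attitude"]).inv().apply(np.array(P)-c["position"]);K=c["camera_matrix"]
    return K[0,0]*q[0]/-q[2]+K[0,2], K[1,1]*-q[1]/-q[2]+K[1,2]
def blobs(img,lo,hi,roi,amin=8):
    h=cv2.cvtColor(img,cv2.COLOR_RGB2HSV);m=cv2.inRange(h,np.array(lo),np.array(hi))
    M=np.zeros_like(m);u0,v0,u1,v1=roi;M[v0:v1,u0:u1]=m[v0:v1,u0:u1]
    n,l,s,ce=cv2.connectedComponentsWithStats(M)
    return [(s[i,4],ce[i].round(2),s[i,:4]) for i in range(1,n) if s[i,4]>=amin]
E
python3 - <<'E'
from h import *
np.set_printoptions(precision=4,suppress=True)
for n,roi in(("top",(255,140,365,255)),("side",(255,190,360,265))):
    c=np.load(n+"0.npz");im=c["img"]
    for nm,lo,hi,z in(("yellow",(25,150,140),(34,255,255),.084),("red",(0,170,120),(6,255,255),.041),("blue",(105,150,100),(125,255,255),.041),("ochre",(14,90,100),(24,255,255),.108)):
        for b in blobs(im,lo,hi,roi): print(n,nm,b,onz(c,*b[1],z))
    u0,v0,u1,v1=roi
    cv2.imwrite(f"pics/{n}0z.png",cv2.resize(im[v0:v1,u0:u1,::-1],None,fx=6 if n=='top' else 7,fy=5 if 0 else (5 if n=='top' else 7),interpolation=cv2.INTER_CUBIC)[:600,:800])
E
```

```text
top yellow (np.int32(81), array([287.49, 235.65]), array([283, 231,  10,  10], dtype=int32)) [0.4413 0.1489 0.084 ]
top red (np.int32(19), array([311.63, 219.79]), array([310, 218,   5,   5], dtype=int32)) [0.4786 0.0889 0.041 ]
top blue (np.int32(24), array([283.29, 207.  ]), array([281, 205,   6,   5], dtype=int32)) [0.5107 0.1567 0.041 ]
top ochre (np.int32(70), array([360.99, 144.49]), array([355, 140,  10,  14], dtype=int32)) [ 0.646  -0.0222  0.108 ]
top ochre (np.int32(571), array([310.3 , 186.47]), array([297, 173,  27,  28], dtype=int32)) [0.5516 0.0957 0.108 ]
top ochre (np.int32(646), array([354.92, 230.31]), array([337, 206,  28,  46], dtype=int32)) [ 0.4506 -0.0028  0.108 ]
top ochre (np.int32(523), array([266.91, 244.72]), array([255, 225,  39,  30], dtype=int32)) [0.4218 0.1961 0.108 ]
top ochre (np.int32(9), array([326.89, 239.22]), array([325, 238,   4,   4], dtype=int32)) [0.4317 0.0609 0.108 ]
top ochre (np.int32(87), array([305.99, 249.32]), array([299, 243,  13,  12], dtype=int32)) [0.4099 0.1085 0.108 ]
side yellow (np.int32(12), array([277.92, 239.08]), array([
[... 982 characters left out ...]
 ochre (np.int32(434), array([316.44, 218.85]), array([306, 206,  22,  27], dtype=int32)) [0.5416 0.0863 0.108 ]
side ochre (np.int32(13), array([257.  , 212.54]), array([255, 211,   5,   4], dtype=int32)) [0.4571 0.2296 0.108 ]
side ochre (np.int32(993), array([271.68, 245.51]), array([255, 216,  60,  49], dtype=int32)) [0.4013 0.1336 0.108 ]
side ochre (np.int32(18), array([277.56, 241.5 ]), array([274, 239,   8,   5], dtype=int32)) [0.4205 0.1285 0.108 ]
side ochre (np.int32(135), array([355.53, 249.96]), array([350, 238,  10,  25], dtype=int32)) [ 0.5271 -0.0519  0.108 ]
side ochre (np.int32(69), array([325.17, 262.45]), array([315, 259,  19,   6], dtype=int32)) [ 0.4479 -0.0087  0.108 ]
```

View pics/top0z.png

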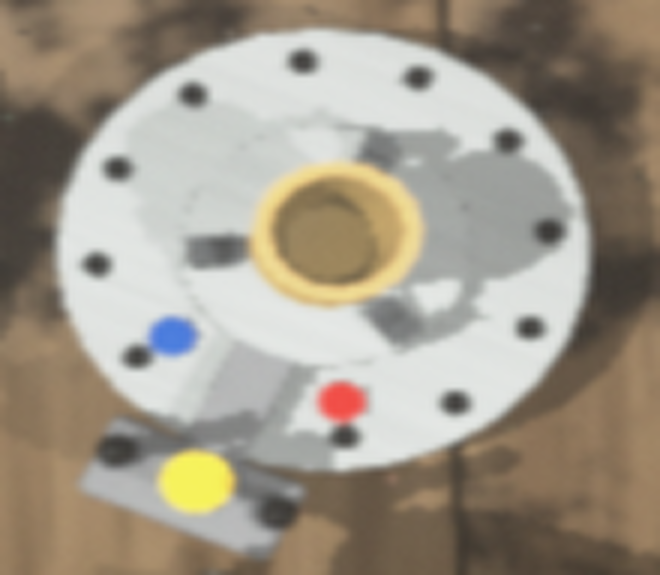

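View pics/side0z.png

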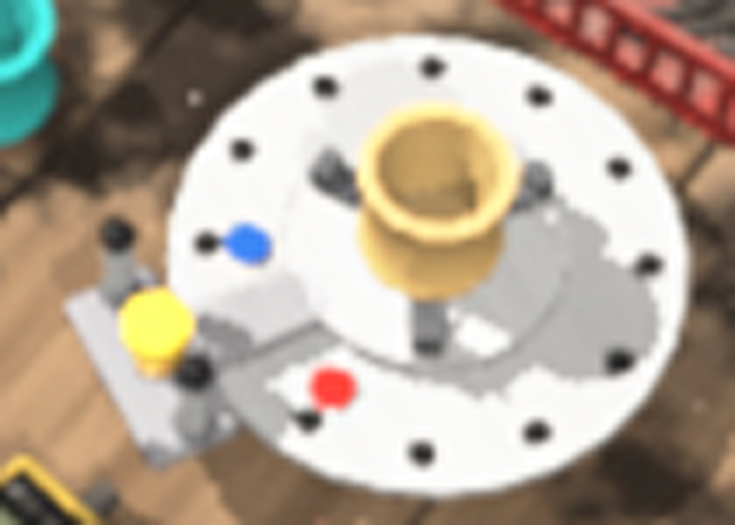

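The tool x axis already lies nearly along the index arm. The red marker is +30° (anticlockwise) from the start, so I'll push peg_b along -tool y. First I'll close the fingers and travel high to a point above the cap.

```bash
python3 -m inch '[{"dx":-29,"dy":-27,"gripper":0},{"dx":-29,"dy":-27},{"dx":-29,"dy":-27},{"dx":-29,"dy":-27},{"dx":-29,"dy":-27},{"dx":-29,"dy":-27},{"dx":-29,"dy":-27},{"dx":-29,"dy":-27}]' 10
python3 -m inch '[{"dx":-29,"dy":-27},{"dx":-29,"dy":-27},{"dx":-29,"dy":-26},{"dx":-29,"dy":-24,"az":0.056},{"dz":0},{"dz":0}]'
cat > st.py <<'E'
from h import *
from rig import robot
A=np.array([.5545,.0945])
def st():
    o=robot.get_obs();p=np.array(o["position"]);r=R.from_quat(o["tool_rot"]).as_matrix();d=p[:2]-A
    print("t",round(o["time"],2),"p",p.round(4),"rad",np.hypot(*d).round(4),"ang",np.degrees(np.arctan2(d[1],d[0])).round(2),"tx",np.degrees(np.arctan2(r[1,0],r[0,0])).round(2),"tilt",r[:,2].round(3),"F",np.round(o["ft_force"],1),"w",round(float(o["grip_width"]),4))
    return r,p
E
python3 -c "
from st import *
r,p=st();print((r.T@(np.array([.4415,.148,.10])-p)*1000).round(1))
from rig import optics
c=optics.camera('wrist');cv2.imwrite('pics/w1.png',c['img'][:,:,::-1])
for b in blobs(c['img'],(25,150,140),(34,255,255),(0,0,560,420),60):print(b,onz(c,*b[1],.084))
for b in blobs(c['img'],(0,170,120),(6,255,255),(0,0,560,420),60):print('r',b,onz(c,*b[1],.041))
for b in blobs(c['img'],(105,150,100),(125,255,255),(0,0,560,420),60):print('b',b,onz(c,*b[1],.041))
"
```

```text
t 0.1 p [0.2348 0.5785 0.2216] rad 0.5801 ang 123.45 tx 157.89 tilt [-0.001 -0.002 -1.   ] F [ 0.3  0.2 -0.6] w 0.0869
[-353.6 -320.8  122.2]
r (np.int32(155), array([185.34, 213.78]), array([174, 204,  21,  19], dtype=int32)) [0.21959064 0.47502808 0.041     ]invalid input
invalid input
```

View pics/w1.png

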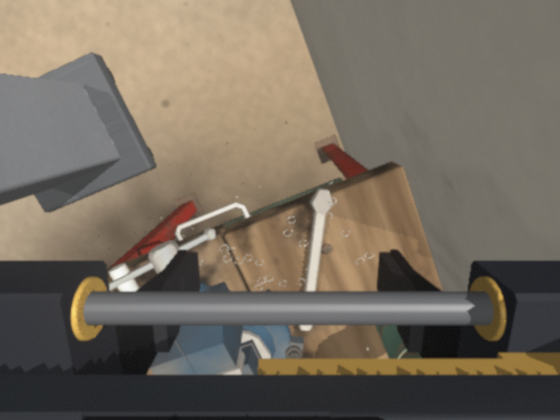

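The wrist view shows only the vise (about (220,330)) and the floor, so the arm hasn't moved. The rows were refused, probably because every key is needed.

```bash
python3 -m inch '[{"ax":0,"ay":0,"az":0,"dx":-29,"dy":-27,"dz":0,"gripper":0}]' 10
```

```text
time: 0.25
position: [0.251, 0.546, 0.2222]
tool_rot: [0.19, 0.982, 0.002, -0.0]
ft_force: [0.6, -0.9, 0.6]
grip_width: 0.0841
```

```bash
python3 -m inch '[{"ax":0,"ay":0,"az":0,"dx":-29,"dy":-27,"dz":0,"gripper":0},{"ax":0,"ay":0,"az":0,"dx":-29,"dy":-27,"dz":0,"gripper":0},{"ax":0,"ay":0,"az":0,"dx":-29,"dy":-27,"dz":0,"gripper":0},{"ax":0,"ay":0,"az":0,"dx":-29,"dy":-27,"dz":0,"gripper":0},{"ax":0,"ay":0,"az":0,"dx":-29,"dy":-27,"dz":0,"gripper":0},{"ax":0,"ay":0,"az":0,"dx":-29,"dy":-27,"dz":0,"gripper":0},{"ax":0,"ay":0,"az":0,"dx":-29,"dy":-27,"dz":0,"gripper":0},{"ax":0,"ay":0,"az":0,"dx":-29,"dy":-27,"dz":0,"gripper":0}]'
python3 -m inch '[{"ax":0,"ay":0,"az":0,"dx":-29,"dy":-27,"dz":0,"gripper":0},{"ax":0,"ay":0,"az":0,"dx":-29,"dy":-26,"dz":0,"gripper":0},{"ax":0,"ay":0,"az":0.056,"dx":-29,"dy":-24,"dz":0,"gripper":0},{"ax":0,"ay":0,"az":0,"dx":0,"dy":0,"dz":0,"gripper":0},{"ax":0,"ay":0,"az":0,"dx":0,"dy":0,"dz":0,"gripper":0}]'
python3 -c "
from st import *
r,p=st();print((r.T@(np.array([.4415,.148,.10])-p)*1000).round(1))
from rig import optics
c=optics.camera('wrist');cv2.imwrite('pics/w2.png',c['img'][:,:,::-1])
for b in blobs(c['img'],(25,150,140),(34,255,255),(0,0,560,420),60):print(b,onz(c,*b[1],.084))
for b in blobs(c['img'],(0,170,120),(6,255,255),(0,0,560,420),60):print('r',b,onz(c,*b[1],.041))
for b in blobs(c['img'],(105,150,100),(125,255,255),(0,0,560,420),60):print('b',b,onz(c,*b[1],.041))
"
```

```text
time: 1.05
position: [0.3858, 0.2542, 0.2225]
tool_rot: [0.192, 0.981, -0.0, -0.0]
ft_force: [0.3, 1.0, 0.8]
grip_width: 0.0229
time: 1.55
position: [0.4372, 0.151, 0.2224]
tool_rot: [0.22, 0.975, 0.0, -0.0]
ft_force: [-0.7, -0.2, -0.3]
grip_width: 0.0005
t 1.55 p [0.4372 0.151  0.2224] rad 0.1302 ang 154.27 tx 154.56 tilt [-0.001  0.    -1.   ] F [-0.7 -0.2 -0.3] w 0.0005
[ -5.3  -0.9 122.3]
(np.int32(756), array([255.41,  62.27]), array([201,   6,  86, 139], dtype=int32)) [0.32778199 0.17542485 0.084     ]
(np.int32(68), array([190.16,  27.01]), array([183,  23,  18,   9], dtype=int32)) [0.28456787 0.1421786  0.084     ]
(np.int32(752), array([288.94, 206.24]), array([274, 191,  31,  31], dtype=int32)) [0.44279014 0.14943883 0.084     ]
r (np.int32(330), array([242.03,  53.6 ]), array([232,  43,  21,  22], dtype=int32)) [0.31029861 0.16687932 0.041     ]
r (np.int32(199), array([251.59, 252.71]), array([244, 246,  16,  15], dtype=int32)) [0.48096884 0.08919282 0.041     ]
b (np.int32(209), array([325.1 , 253.27]), array([317, 246,  17,  15], dtype=int32)) [0.51368365 0.15658578 0.041     ]
```

View pics/w2.png

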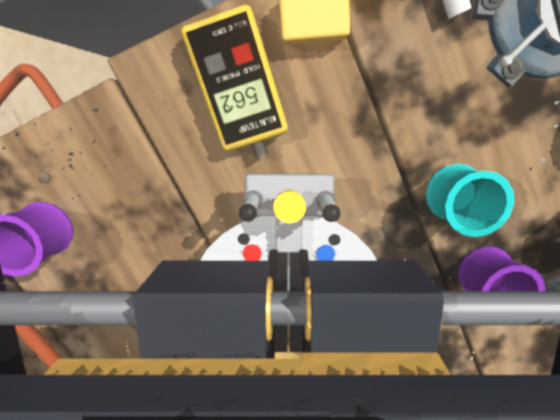

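The wrist view shows the cap at (289,206) between its two pegs, red at (252,253) and blue at (325,253). It agrees with the earlier measurements to about 2 mm, so I'll descend onto the cap.

```bash
python3 -m inch '[{"ax":0,"ay":0,"az":0,"dx":-5.5,"dy":-0.5,"dz":30,"gripper":0},{"ax":0,"ay":0,"az":0,"dx":0,"dy":0,"dz":30,"gripper":0},{"ax":0,"ay":0,"az":0,"dx":0,"dy":0,"dz":30,"gripper":0},{"ax":0,"ay":0,"az":0,"dx":0,"dy":0,"dz":20,"gripper":0},{"ax":0,"ay":0,"az":0,"dx":0,"dy":0,"dz":14,"gripper":0},{"ax":0,"ay":0,"az":0,"dx":0,"dy":0,"dz":6,"gripper":0},{"ax":0,"ay":0,"az":0,"dx":0,"dy":0,"dz":0,"gripper":0}]'
python3 -c "
from st import *
r,p=st();print((r.T@(np.array([.442,.1487,.072])-p)*1000).round(1))
from rig import optics
c=optics.camera('side');cv2.imwrite('pics/s3.png',cv2.resize(c['img'][170:300,220:380,::-1],None,fx=4,fy=4,interpolation=2))
"
```

```text
time: 2.3
position: [0.4408, 0.1498, 0.092]
tool_rot: [0.218, 0.976, -0.0, -0.001]
ft_force: [-0.0, -0.2, 0.5]
grip_width: 0.0005
t 2.3 p [0.4408 0.1498 0.092 ] rad 0.1264 ang 154.07 tx 154.8 tilt [-0.002 -0.    -1.   ] F [-0.  -0.2  0.5] w 0.0005
[-1.5 -0.4 20. ]
```

View pics/s3.png

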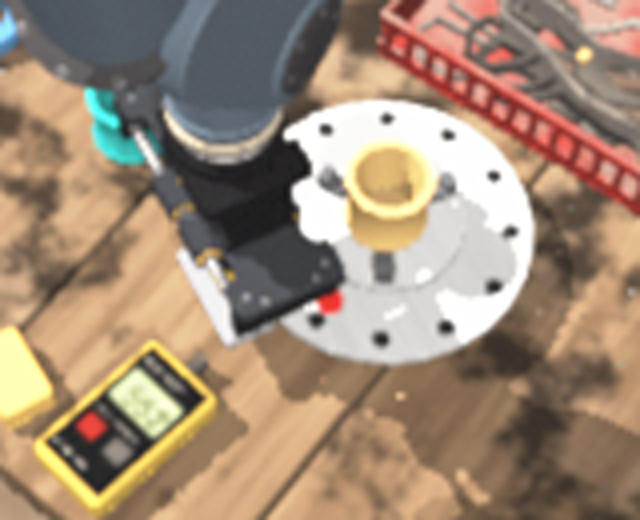

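The gripper body hides the cap at about (240,290) in the side view, and the force reads about zero. I'll press in now.

```bash
python3 -m inch '[{"ax":0,"ay":0,"az":0,"dx":-1.5,"dy":0,"dz":5,"gripper":0},{"ax":0,"ay":0,"az":0,"dx":0,"dy":0,"dz":5,"gripper":0},{"ax":0,"ay":0,"az":0,"dx":0,"dy":0,"dz":4,"gripper":0},{"ax":0,"ay":0,"az":0,"dx":0,"dy":0,"dz":0,"gripper":0}]'
python3 -m inch '[{"ax":0,"ay":0,"az":0,"dx":0,"dy":0,"dz":3,"gripper":0},{"ax":0,"ay":0,"az":0,"dx":0,"dy":0,"dz":3,"gripper":0},{"ax":0,"ay":0,"az":0,"dx":0,"dy":0,"dz":0,"gripper":0},{"ax":0,"ay":0,"az":0,"dx":0,"dy":0,"dz":0,"gripper":0}]'
python3 -c "
from st import *
r,p=st()"
```

```text
time: 2.75
position: [0.4442, 0.1482, 0.0786]
tool_rot: [0.219, 0.976, 0.0, 0.001]
ft_force: [1.0, 0.7, 3.9]
grip_width: 0.0005
time: 3.15
position: [0.4441, 0.1481, 0.0728]
tool_rot: [0.219, 0.976, 0.0, 0.001]
ft_force: [2.2, -0.4, 4.2]
grip_width: 0.0005
t 3.15 p [0.4441 0.1481 0.0728] rad 0.1228 ang 154.1 tx 154.69 tilt [ 0.002  0.    -1.   ] F [ 2.2 -0.4  4.2] w 0.0005
```

```bash
python3 -m inch '[{"ax":0,"ay":0,"az":0,"dx":0,"dy":0,"dz":1,"gripper":0},{"ax":0,"ay":0,"az":0,"dx":0,"dy":-3,"dz":0,"gripper":0},{"ax":0,"ay":0,"az":-0.05,"dx":0,"dy":-6,"dz":0,"gripper":0},{"ax":0,"ay":0,"az":-0.05,"dx":0,"dy":-6,"dz":0,"gripper":0},{"ax":0,"ay":0,"az":-0.05,"dx":0,"dy":-6,"dz":0,"gripper":0},{"ax":0,"ay":0,"az":0,"dx":0,"dy":0,"dz":0,"gripper":0},{"ax":0,"ay":0,"az":0,"dx":0,"dy":0,"dz":0,"gripper":0}]'
python3 -c "
from st import *
r,p=st()
from rig import optics
c=optics.camera('top');cv2.imwrite('pics/t4.png',cv2.resize(c['img'][140:270,240:380,::-1],None,fx=4.5,fy=4.5,interpolation=2))
c=optics.camera('wrist');cv2.imwrite('pics/w4.png',c['img'][:,:,::-1])
"
```

```text
time: 3.85
position: [0.4361, 0.1282, 0.0719]
tool_rot: [0.145, 0.989, -0.0, 0.001]
ft_force: [1.8, -0.9, 6.3]
grip_width: 0.0008
t 3.85 p [0.4361 0.1282 0.0719] rad 0.1231 ang 164.11 tx 163.29 tilt [ 0.002 -0.001 -1.   ] F [ 1.8 -0.9  6.3] w 0.0008
```

View pics/t4.png

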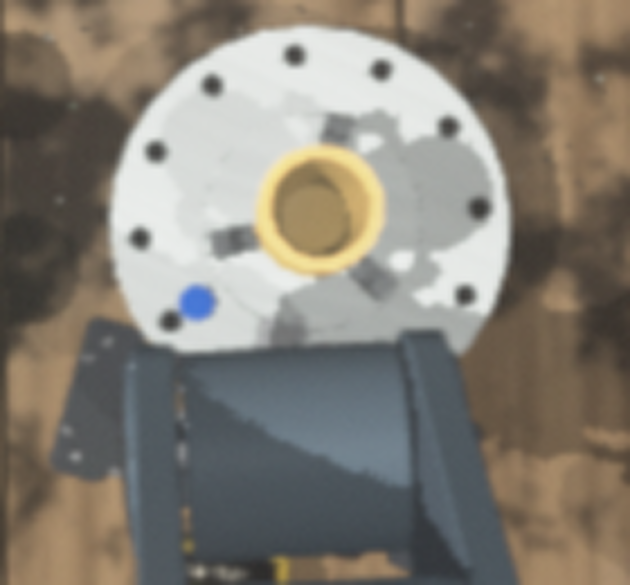

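View pics/w4.png

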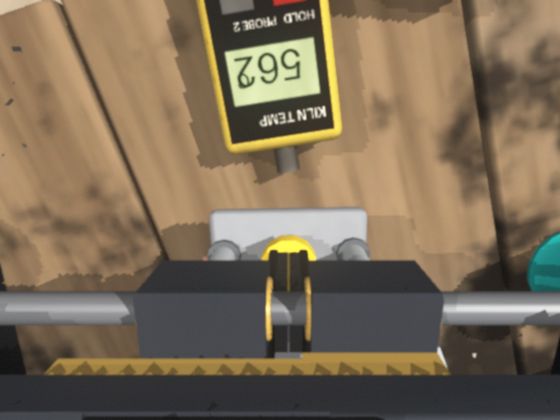

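The table is following the cap by friction. In the wrist view the head is square (edge at row 210, columns 211–367) and centred on the fingers at column 289. That's about 10° so far, so I'll go on about 16°.

```bash
python3 -m inch '[{"ax":0,"ay":0,"az":-0.05,"dx":0,"dy":-5.7,"dz":0,"gripper":0},{"ax":0,"ay":0,"az":-0.05,"dx":0,"dy":-5.7,"dz":0,"gripper":0},{"ax":0,"ay":0,"az":-0.05,"dx":0,"dy":-5.7,"dz":0,"gripper":0},{"ax":0,"ay":0,"az":-0.05,"dx":0,"dy":-5.7,"dz":0,"gripper":0},{"ax":0,"ay":0,"az":-0.05,"dx":0,"dy":-5.7,"dz":0,"gripper":0},{"ax":0,"ay":0,"az":-0.05,"dx":0,"dy":-5.7,"dz":0,"gripper":0},{"ax":0,"ay":0,"az":0,"dx":0,"dy":0,"dz":0,"gripper":0},{"ax":0,"ay":0,"az":0,"dx":0,"dy":0,"dz":0,"gripper":0}]'
python3 -c "
from st import *
r,p=st()
from rig import optics
c=optics.camera('wrist');cv2.imwrite('pics/w5.png',c['img'][:,:,::-1])
c=optics.camera('side');cv2.imwrite('pics/s5.png',cv2.resize(c['img'][170:300,220:380,::-1],None,fx=4,fy=4,interpolation=2))
"
```

```text
time: 4.75
position: [0.431, 0.0947, 0.0719]
tool_rot: [-0.004, 1.0, -0.0, 0.002]
ft_force: [3.1, -1.4, 5.1]
grip_width: 0.0002
t 4.75 p [0.431  0.0947 0.0719] rad 0.1235 ang 179.92 tx -179.54 tilt [ 0.003 -0.    -1.   ] F [ 3.1 -1.4  5.1] w 0.0002
```

View pics/w5.png

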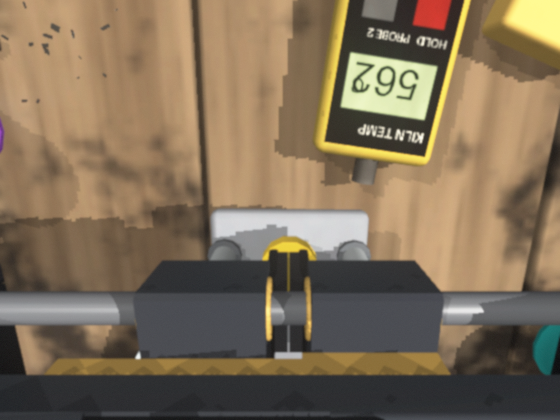

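View pics/s5.png

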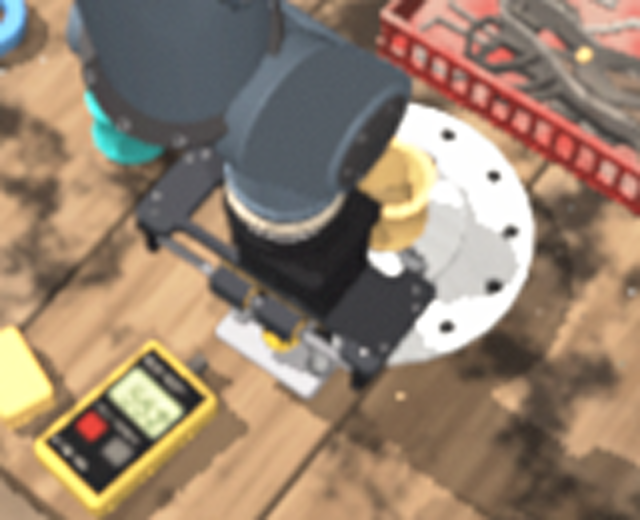

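The head is still aligned with the tool, so the table is about 4.5–5° short of the red hole. Now I'll lift off the cap so the pin rides on the plate, then nudge peg_b slowly until the pin drops in.

```bash
python3 -m inch '[{"ax":0,"ay":0,"az":0,"dx":0,"dy":0,"dz":-6,"gripper":0},{"ax":0,"ay":0,"az":0,"dx":0,"dy":0,"dz":-6,"gripper":0},{"ax":0,"ay":0,"az":0,"dx":0,"dy":0,"dz":-6,"gripper":0},{"ax":0,"ay":0,"az":0,"dx":0,"dy":-4,"dz":0,"gripper":0},{"ax":0,"ay":0,"az":0,"dx":0,"dy":-4,"dz":0,"gripper":0},{"ax":0,"ay":0,"az":0,"dx":0,"dy":0,"dz":0,"gripper":0}]'
python3 -c "
from st import *
r,p=st()
from rig import optics
c=optics.camera('wrist');cv2.imwrite('pics/w6.png',c['img'][:,:,::-1])
"
```

```text
time: 5.45
position: [0.4292, 0.0868, 0.0894]
tool_rot: [-0.004, 1.0, -0.0, -0.0]
ft_force: [0.3, 0.5, -0.0]
grip_width: 0.0003
t 5.45 p [0.4292 0.0868 0.0894] rad 0.1255 ang -176.47 tx -179.57 tilt [-0.001 -0.    -1.   ] F [ 0.3  0.5 -0. ] w 0.0003
```

View pics/w6.png

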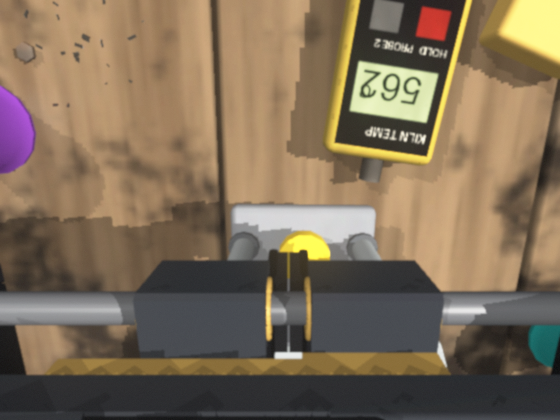

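The cap stayed put (column 304) and the fingers have slid 8 mm toward peg_b. I'll continue gently.

```bash
python3 -m inch '[{"ax":0,"ay":0,"az":-0.008,"dx":0,"dy":-1.5,"dz":0,"gripper":0},{"ax":0,"ay":0,"az":-0.008,"dx":0,"dy":-1.5,"dz":0,"gripper":0},{"ax":0,"ay":0,"az":-0.008,"dx":0,"dy":-1.5,"dz":0,"gripper":0},{"ax":0,"ay":0,"az":-0.008,"dx":0,"dy":-1.5,"dz":0,"gripper":0},{"ax":0,"ay":0,"az":0,"dx":0,"dy":0,"dz":0,"gripper":0}]'
python3 -m inch '[{"ax":0,"ay":0,"az":-0.008,"dx":0,"dy":-1,"dz":0,"gripper":0},{"ax":0,"ay":0,"az":-0.008,"dx":0,"dy":-1,"dz":0,"gripper":0},{"ax":0,"ay":0,"az":-0.008,"dx":0,"dy":-1,"dz":0,"gripper":0},{"ax":0,"ay":0,"az":0,"dx":0,"dy":0,"dz":0,"gripper":0}]'
python3 -c "
from st import *
r,p=st()
from rig import optics
c=optics.camera('wrist');cv2.imwrite('pics/w7.png',c['img'][:,:,::-1])
"
```

```text
time: 6.0
position: [0.4297, 0.0811, 0.0895]
tool_rot: [-0.02, 1.0, -0.0, -0.0]
ft_force: [-0.2, -0.1, 0.9]
grip_width: 0.001
time: 6.4
position: [0.4298, 0.0781, 0.0896]
tool_rot: [-0.032, 0.999, -0.0, 0.0]
ft_force: [1.3, -0.1, 0.7]
grip_width: 0.0004
t 6.4 p [0.4298 0.0781 0.0896] rad 0.1257 ang -172.52 tx -176.32 tilt [ 0. -0. -1.] F [ 1.3 -0.1  0.7] w 0.0004
```

View pics/w7.png

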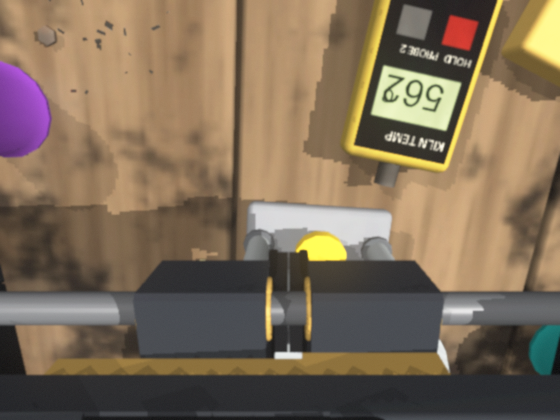

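The peg post (column 258) is almost at the finger's side (column 270), with no contact yet. I'll continue in 1 mm steps.

```bash
for i in 1; do python3 -m inch '[{"ax":0,"ay":0,"az":-0.008,"dx":0,"dy":-1,"dz":0,"gripper":0},{"ax":0,"ay":0,"az":-0.008,"dx":0,"dy":-1,"dz":0,"gripper":0},{"ax":0,"ay":0,"az":-0.008,"dx":0,"dy":-1,"dz":0,"gripper":0},{"ax":0,"ay":0,"az":-0.008,"dx":0,"dy":-1,"dz":0,"gripper":0},{"ax":0,"ay":0,"az":0,"dx":0,"dy":0,"dz":0,"gripper":0}]'; done
python3 -c "
from st import *
r,p=st()
from rig import optics
c=optics.camera('wrist');cv2.imwrite('pics/w8.png',c['img'][:,:,::-1])
"
```

```text
time: 6.95
position: [0.4301, 0.074, 0.0896]
tool_rot: [-0.048, 0.999, -0.0, -0.0]
ft_force: [-0.4, 0.9, 0.9]
grip_width: 0.0003
t 6.95 p [0.4301 0.074  0.0896] rad 0.126 ang -170.63 tx -174.47 tilt [ 0. -0. -1.] F [-0.4  0.9  0.9] w 0.0003
```

View pics/w8.png

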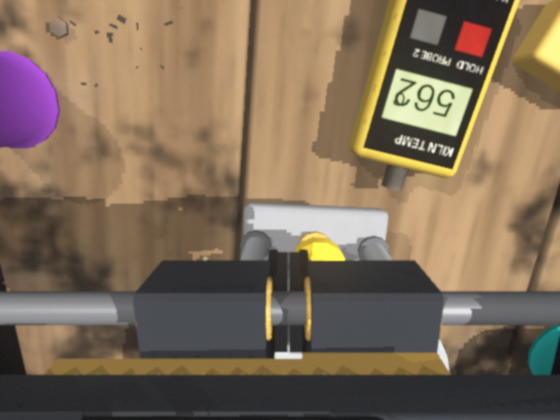

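In contact now, since the head keeps its place relative to the fingers (columns 246–387). I'll keep pushing.

```bash
python3 -m inch '[{"ax":0,"ay":0,"az":-0.008,"dx":0,"dy":-1,"dz":0,"gripper":0},{"ax":0,"ay":0,"az":-0.008,"dx":0,"dy":-1,"dz":0,"gripper":0},{"ax":0,"ay":0,"az":-0.008,"dx":0,"dy":-1,"dz":0,"gripper":0},{"ax":0,"ay":0,"az":-0.008,"dx":0,"dy":-1,"dz":0,"gripper":0},{"ax":0,"ay":0,"az":0,"dx":0,"dy":0,"dz":0,"gripper":0}]'
python3 -c "
from st import *
r,p=st()
from rig import optics
c=optics.camera('wrist');cv2.imwrite('pics/w9.png',c['img'][:,:,::-1])
"
python3 -m inch '[{"ax":0,"ay":0,"az":-0.008,"dx":0,"dy":-1,"dz":0,"gripper":0},{"ax":0,"ay":0,"az":0,"dx":0,"dy":0,"dz":0,"gripper":0}]'
```

```text
time: 7.5
position: [0.4306, 0.0702, 0.0896]
tool_rot: [-0.064, 0.998, -0.0, 0.0]
ft_force: [0.1, 0.3, 1.1]
grip_width: 0.0004
t 7.5 p [0.4306 0.0702 0.0896] rad 0.1263 ang -168.9 tx -172.65 tilt [ 0. -0. -1.] F [0.1 0.3 1.1] w 0.0004
time: 7.75
position: [0.4307, 0.0692, 0.0896]
tool_rot: [-0.068, 0.998, -0.0, 0.0]
ft_force: [0.9, 0.4, 0.5]
grip_width: 0.0005
```

View pics/w9.png

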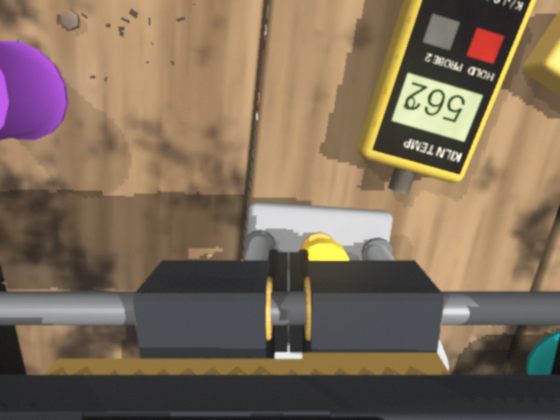

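```bash
cat > head.py <<'E'
from st import *
from rig import optics
import sys
def head(name):
    c=optics.camera('wrist');im=c['img'];cv2.imwrite(f'pics/{name}.png',im[:,:,::-1])
    h=cv2.cvtColor(im,cv2.COLOR_RGB2HSV).astype(int)
    m=((h[...,1]<45)&(h[...,2]>120)).astype(np.uint8);m[:185]=0;m[260:]=0;m[:,:200]=0;m[:,450:]=0
    n,l,s,ce=cv2.connectedComponentsWithStats(m);i=1+s[1:,4].argmax()
    ys,xs=np.where(l==i);x0,x1=xs.min(),xs.max()
    cols=np.arange(x0+12,x1-12);top=np.array([ys[xs==k].min() for k in cols])
    f=np.polyfit(cols,top,1);k=abs(np.polyval(f,cols)-top)<1.5;f=np.polyfit(cols[k],top[k],1)
    P=[onz(c,u,np.polyval(f,u),.054) for u in (x0,x1)];d=P[1]-P[0]
    print("head cols",x0,x1,"slope",f[0].round(4),"len",np.linalg.norm(d).round(4),"arm angle",(np.degrees(np.arctan2(d[1],d[0]))+90).round(2),"mid",((P[0]+P[1])/2)[:2].round(4), "ang of mid",np.degrees(np.arctan2(*((P[0]+P[1])/2-np.r_[A,0])[[1,0]])).round(2))
    for col,lo,hi in(("y",(25,120,120),(34,255,255)),):
        print([ (b[0],b[2]) for b in blobs(im,lo,hi,(270,215,380,262),30)])
st();head(sys.argv[1])
E
python3 head.py w10
```

```text
t 7.75 p [0.4307 0.0692 0.0896] rad 0.1263 ang -168.47 tx -172.18 tilt [ 0. -0. -1.] F [0.9 0.4 0.5] w 0.0005
head cols 248 394 slope 0.0742 len 0.083 arm angle 183.43 mid [0.4071 0.0846] ang of mid -176.17
[(np.int32(31), array([312, 235,  17,   3], dtype=int32)), (np.int32(602), array([308, 243,  41,  19], dtype=int32))]
```

View pics/w10.png

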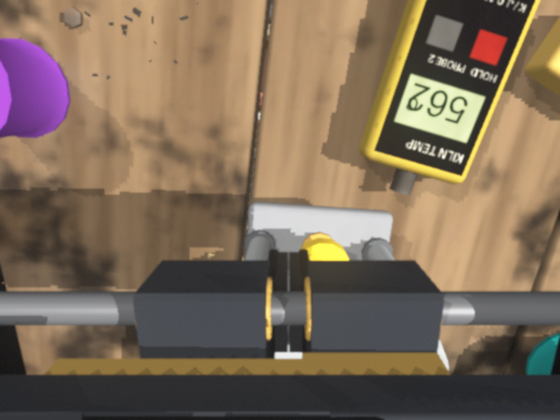

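The arm angle is now about 183.5°, against about 184.8° at the target. I'll nudge 1 mm at a time.

```bash
python3 -m inch '[{"ax":0,"ay":0,"az":-0.008,"dx":0,"dy":-1,"dz":0,"gripper":0},{"ax":0,"ay":0,"az":0,"dx":0,"dy":0,"dz":0,"gripper":0},{"ax":0,"ay":0,"az":0,"dx":0,"dy":0,"dz":0,"gripper":0}]'; python3 head.py w11
python3 -m inch '[{"ax":0,"ay":0,"az":-0.008,"dx":0,"dy":-1,"dz":0,"gripper":0},{"ax":0,"ay":0,"az":0,"dx":0,"dy":0,"dz":0,"gripper":0},{"ax":0,"ay":0,"az":0,"dx":0,"dy":0,"dz":0,"gripper":0}]'; python3 head.py w12
```

```text
time: 8.1
position: [0.4309, 0.0682, 0.0896]
tool_rot: [-0.072, 0.997, -0.0, 0.0]
ft_force: [0.2, 0.1, 0.7]
grip_width: 0.0006
t 8.1 p [0.4309 0.0682 0.0896] rad 0.1264 ang -168.0 tx -171.74 tilt [ 0. -0. -1.] F [0.2 0.1 0.7] w 0.0006
head cols 248 393 slope 0.0741 len 0.0824 arm angle 183.88 mid [0.4073 0.0832] ang of mid -175.6
[(np.int32(39), array([310, 235,  19,   5], dtype=int32)), (np.int32(610), array([307, 243,  42,  18], dtype=int32))]
time: 8.45
position: [0.4309, 0.0673, 0.0895]
tool_rot: [-0.076, 0.997, -0.0, -0.0]
ft_force: [0.3, 0.9, -0.1]
grip_width: 0.0003
t 8.45 p [0.4309 0.0673 0.0895] rad 0.1265 ang -167.57 tx -171.28 tilt [-0. -0. -1.] F [ 0.3  0.9 -0.1] w 0.0003
head cols 248 393 slope 0.0736 len 0.0825 arm angle 184.36 mid [0.4074 0.082 ] ang of mid -175.15
[(np.int32(37), array([311, 235,  18,   4], dtype=int32)), (np.int32(599), array([308, 243,  41,  18], dtype=int32))]
```

View pics/w12.png

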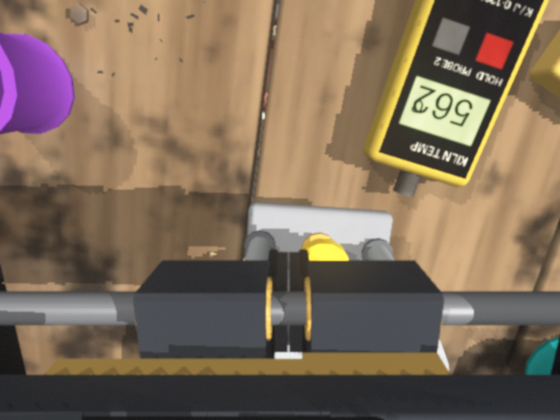

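```bash
python3 -m inch '[{"ax":0,"ay":0,"az":-0.006,"dx":0,"dy":-0.8,"dz":0,"gripper":0},{"ax":0,"ay":0,"az":0,"dx":0,"dy":0,"dz":0,"gripper":0},{"ax":0,"ay":0,"az":0,"dx":0,"dy":0,"dz":0,"gripper":0}]'; python3 head.py w13
python3 -m inch '[{"ax":0,"ay":0,"az":-0.006,"dx":0,"dy":-0.8,"dz":0,"gripper":0},{"ax":0,"ay":0,"az":0,"dx":0,"dy":0,"dz":0,"gripper":0},{"ax":0,"ay":0,"az":0,"dx":0,"dy":0,"dz":0,"gripper":0}]'; python3 head.py w14
```

```text
time: 8.8
position: [0.4311, 0.0665, 0.0896]
tool_rot: [-0.079, 0.997, -0.0, 0.0]
ft_force: [0.4, 1.1, 0.2]
grip_width: 0.0005
t 8.8 p [0.4311 0.0665 0.0896] rad 0.1266 ang -167.21 tx -170.94 tilt [ 0. -0. -1.] F [0.4 1.1 0.2] w 0.0005
head cols 248 393 slope 0.0734 len 0.0825 arm angle 184.72 mid [0.4074 0.0811] ang of mid -174.79
[(np.int32(34), array([312, 235,  16,   4], dtype=int32)), (np.int32(586), array([308, 243,  41,  18], dtype=int32))]
time: 9.15
position: [0.4313, 0.0657, 0.0896]
tool_rot: [-0.082, 0.997, -0.0, 0.0]
ft_force: [-0.1, 1.0, -0.2]
grip_width: 0.0003
t 9.15 p [0.4313 0.0657 0.0896] rad 0.1266 ang -166.83 tx -170.59 tilt [ 0. -0. -1.] F [-0.1  1.  -0.2] w 0.0003
head cols 248 393 slope 0.073 len 0.0825 arm angle 185.09 mid [0.4075 0.0802] ang of mid -174.43
[(np.int32(39), array([309, 235,  19,   6], dtype=int32)), (np.int32(598), array([308, 243,  41,  18], dtype=int32))]
```

View pics/w14.png

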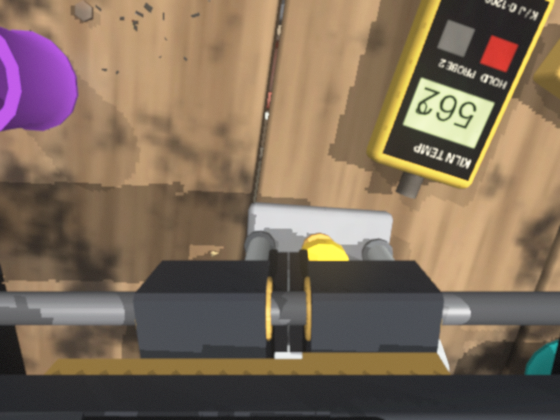

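Still no firm stop. I'll check the cap's height from the wrist depth to see whether the pin has dropped in.

```bash
cat > cap.py <<'E'
from st import *
from rig import optics
def cap(u0=300,v0=230,u1=360,v1=262):
    c=optics.camera('wrist');h=cv2.cvtColor(c['img'],cv2.COLOR_RGB2HSV);m=cv2.inRange(h,(25,120,120),(34,255,255))>0
    out=[]
    for v in range(v0,v1):
        for u in range(u0,u1):
            if m[v,u] and c['depth'][v,u]>0:
                p,d=ray(c,u,v);out.append(p+d*c['depth'][v,u])
    out=np.array(out);print("cap pts",len(out),"z pct",np.percentile(out[:,2],[5,25,50,75,95]).round(4),"xy",out[:,:2].mean(0).round(4))
    p,d=ray(c,320,220);print("head z",(p+d*c['depth'][220,320]).round(4))
if __name__=="__main__": cap()
E
python3 cap.py
```

```text
cap pts 629 z pct [0.0592 0.0839 0.0844 0.0849 0.1011] xy [0.421  0.0825]
head z [0.4152 0.0812 0.054 ]
```

The cap top is at z = 0.084, so the plunger is fully out and the pin is in. I'll back off the peg, rise and retreat.

```bash
python3 -m inch '[{"ax":0,"ay":0,"az":0,"dx":0,"dy":3,"dz":0,"gripper":0},{"ax":0,"ay":0,"az":0,"dx":0,"dy":5,"dz":0,"gripper":0},{"ax":0,"ay":0,"az":0,"dx":0,"dy":4,"dz":-2,"gripper":0},{"ax":0,"ay":0,"az":0,"dx":0,"dy":0,"dz":-15,"gripper":0},{"ax":0,"ay":0,"az":0,"dx":0,"dy":0,"dz":-30,"gripper":0},{"ax":0,"ay":0,"az":0,"dx":0,"dy":0,"dz":-40,"gripper":0},{"ax":0,"ay":0,"az":0,"dx":0,"dy":0,"dz":-40,"gripper":0},{"ax":0,"ay":0,"az":0,"dx":0,"dy":0,"dz":-10,"gripper":0}]'
python3 -m inch '[{"ax":0,"ay":0,"az":0,"dx":0,"dy":35,"dz":0,"gripper":0},{"ax":0,"ay":0,"az":0,"dx":0,"dy":35,"dz":0,"gripper":0},{"ax":0,"ay":0,"az":0,"dx":0,"dy":35,"dz":0,"gripper":0},{"ax":0,"ay":0,"az":0,"dx":0,"dy":35,"dz":0,"gripper":0},{"ax":0,"ay":0,"az":0,"dx":0,"dy":35,"dz":0,"gripper":0},{"ax":0,"ay":0,"az":0,"dx":0,"dy":35,"dz":0,"gripper":0},{"ax":0,"ay":0,"az":0,"dx":0,"dy":35,"dz":0,"gripper":0},{"ax":0,"ay":0,"az":0,"dx":0,"dy":0,"dz":0,"gripper":0}]'
python3 - <<'E'
from st import *
from rig import optics
st()
for n in('top','side'):
    c=optics.camera(n);cv2.imwrite(f'pics/{n}9.png',c['img'][:,:,::-1]);roi=(255,140,365,255) if n=='top' else (255,190,360,275)
    u0,v0,u1,v1=roi;cv2.imwrite(f'pics/{n}9z.png',cv2.resize(c['img'][v0:v1,u0:u1,::-1],None,fx=5,fy=5,interpolation=2))
    for b in blobs(c['img'],(25,150,140),(34,255,255),roi):
        P=onz(c,*b[1],.084);print(n,b,P.round(4),np.degrees(np.arctan2(*(P[:2]-A)[::-1])))
        d=c['depth'][int(b[1][1]),int(b[1][0])];p,r=ray(c,*b[1]);print((p+r*d).round(4))
E
```

```text
time: 10.05
position: [0.4314, 0.0778, 0.2304]
tool_rot: [-0.082, 0.997, -0.001, 0.004]
ft_force: [0.6, 0.9, -0.5]
grip_width: 0.0004
time: 10.85
position: [0.3878, 0.3226, 0.2258]
tool_rot: [-0.084, 0.996, 0.001, -0.0]
ft_force: [-0.1, -0.4, -0.0]
grip_width: 0.0003
t 10.85 p [0.3878 0.3226 0.2258] rad 0.2825 ang 126.16 tx -170.32 tilt [-0.001  0.001 -1.   ] F [-0.1 -0.4 -0. ] w 0.0003
top (np.int32(12), array([317.67, 241.75]), array([316, 240,   4,   5], dtype=int32)) [0.426  0.0796 0.084 ] -173.36761945310843
[0.4261 0.0796 0.0846]
side (np.int32(59), array([293.54, 252.2 ]), array([290, 248,   8,   9], dtype=int32)) [0.4307 0.0818 0.084 ] -174.1351719259278
[0.4305 0.0816 0.0847]
```

```bash
sleep 0
```

```text
(no output)
```

View pics/top9.png

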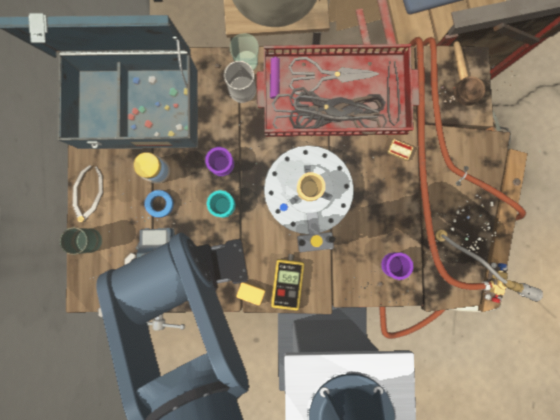

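View pics/side9z.png

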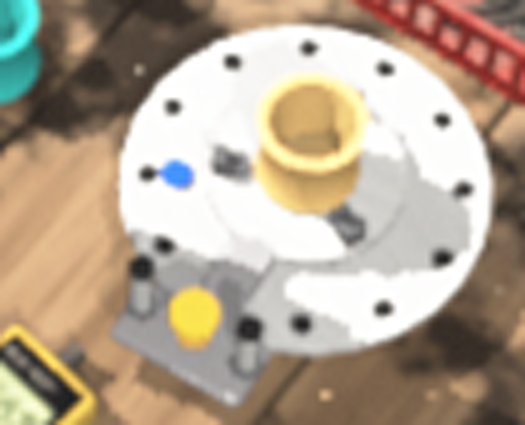

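View pics/top9z.png

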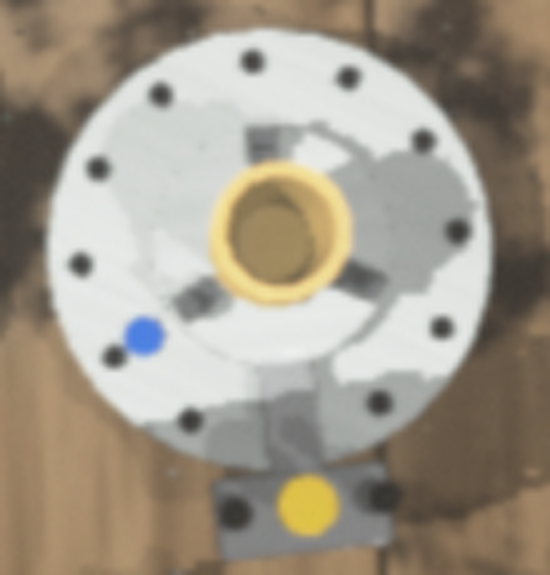

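The final views show the index arm covering the red marker and the cap at (317,242) in the top view with its top at z ≈ 0.0846 (fully out). The mould is in its jaws at (311,186). The jar (147,165), tape (158,204) and matchbox (401,150) are where they were, and the gripper is clear.

```bash
python3 -m inch '[{"ax":0,"ay":0,"az":0,"dx":0,"dy":0,"dz":0,"gripper":0},{"ax":0,"ay":0,"az":0,"dx":0,"dy":0,"dz":0,"gripper":0}]'; python3 -c "
from rig import robot;print(robot.hand_in())"
```

```text
time: 11.15
position: [0.3891, 0.3181, 0.2263]
tool_rot: [-0.081, 0.997, -0.0, -0.0]
ft_force: [-0.3, -0.5, 0.5]
grip_width: 0.0004
the job is handed in; nothing more can be done
None
```

The table is turned one hole to the red marker, the plunger is fully back out, and the job was handed in at about 11.2 s.

**What I did:** With closed fingertips I pressed the plunger in about 12 mm and carried the table about 25° anticlockwise, toward the red marker. I then lifted off the cap so the pin rode on the plate, and pushed peg_b in 0.8–1.5 mm steps until the pin was in the hole.

**Last checks:**
- **Plunger:** the cap top measured z = 0.0846 from both the top and side cameras, against 0.084 when fully out.
- **Table:** the index arm covers the red marker. The arm angle measured 185.1°, against about 184.8° for the marker.
- **Surroundings:** the mould still sits in its jaws. The jar, tape and matchbox look unmoved, judged by eye.
- **Robot:** the gripper is clear at z = 0.226 with no contact force.

**Disagreements:**
- **No firm stop felt:** I never felt a stop or saw a rise in force at the hole, so the seated pin rests on the cap height alone.
- **Cap bearing:** the last top and side views put the cap at 186.6° and 185.9°, 1–2° beyond the wrist estimate. That roughly fits the lock's 0.03 rad of play plus the 2 mm camera calibration.

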